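Slide a thin gift-box lid off its rack and close the honey box

ROBOT

A 7-joint arm with a two-finger parallel gripper is mounted at the origin on the work surface. World frame = base frame: x ahead of the robot, y to its left, z up, the work surface at z = 0. Lengths are in mm, angles in rad, forces in N, time in s.
With the tool pointing down it reaches from about 425 to 1025 mm from the base axis. Payload 9.4 kg.
Tool frame: the origin (TCP) lies on the centre line of the jaws, within the pads' length; the fingertips stand 25 mm ahead of it and the grasp point (between the pads) lies 6 mm ahead of it; y points along the fingers, z is the direction in which the jaws open and shut, and the axes are right-handed (so a half turn about y gives the same grasp; the last joint's range is limited). The gripper opens to 93 mm and grips with 3 to 60 N. Pads are 15 mm wide; open, the fingers measure 128 mm over their backs; the gripper's body (75 mm by 188 mm) begins 65 mm behind the grasp point.
Start: joints at [1.157, 0.599, -0.003, 1.599, 0.002, 0.943, -0.08], TCP at [239.581, -684.27, 243.618] pointing down, gripper open.
Joint ranges: [-2.57, 2.57], [-0.35, 1.97], [-1.29, 1.29], [0.11, 2.56], [-1.05, 4.19], [0.11, 1.86], [-2.63, 2.63]. Speed limits (rad/s): [2.22, 2.22, 3.01, 3.01, 3.14, 3.14, 3.14].

INTERFACE

Orientations are given as a unit quaternion [w, x, y, z].
In Python, from plant import arm, claw, kin, optics gives the robot as it stands. Calls block until the motion is done:
- arm.goto(position, orientation): joint-space move of the TCP to a pose.
- arm.line_to(position, vel=150, rotation=None): straight line of the TCP; rotation=None keeps the orientation; vel is the mean speed in mm/s.
- arm.set_joints(angles): joint-space move.
- claw.command_gripper(opening, newtons=None): finger opening in mm; newtons is the grip in N (None keeps the last); returns when the fingers have stopped.
- arm.wait(seconds).
- kin.inverse_kinematics(position, orientation): joint angles nearest the present ones, or None.
- optics.camera(name): name is "scene" or "top" or "wrist"; returns the picture (400x640x3 uint8, red, green, blue); there is no depth.
- optics.calibration(name): a dict with "fx", "fy", "cx", "cy" (pixels), "k1" (the pictures are not rectified: a ray, as slopes to the right and down, at radius r is drawn at 1 + k1 r^2 times it, then the intrinsics apply), "cam_to_world" (4x4, takes a point from camera to world coordinates). Camera axes: x right, y up, looking along -z (the intrinsics and any distortion apply to the point x, -y, -z); pixel columns grow to the right and rows downward; lengths in mm; the calibration is good to about 2 mm. A picture is of the moment at which its call begins: read the wrist's pose just before it. calibration takes no time and is no camera call; for the wrist camera it gives the pose at the moment of the call.
A pose or a line that the arm cannot do raises arm.PlanningError and nothing moves.
- arm.hand_in(): hands the job in, once; it reports no verdict.
Readings, each from a call of its own:
- arm.get_time_s(): time.
- arm.get_q(): joint angles.
- arm.get_joint_vel(): joint speeds.
- arm.get_joint_torque(): joint torques, N m.
- arm.get_ee_pos(): TCP position.
- arm.get_ee_rot(): TCP orientation.
- arm.get_wrist_force(): force on the tool from outside, world axes, zero at the start.
- arm.get_torque(): the same for the moment, N m.
- arm.get_opening(): finger opening in mm.
Only numpy, scipy, OpenCV 4.12 (cv2) and the standard library are available. Lean on these libraries where they do the work, as an engineer would, in place of code of your own. Each camera call takes 0.05 s, during which the arm holds its last target. There are 200 camera calls.

TASK

Close the honey gift box: with light finger pressure slide the thin wooden lid along its blue rack until its end sticks out over the rack's open front edge, then pinch that overhanging end by its two sides and lift it away. Lower it onto the box, without dropping it, so that it lies flat and fully down between the two end boards and even over both side walls, and let go. Press gently, for the thin board cracks under a hard push, and leave the two honey jars and the pot of dippers where they stand.

Things in the scene. Friction and masses are not known exactly. Their poses are not given: they have to be found in the camera images.
- lid: loose flat wooden lid, 140 (x) x 66 (y) x 4 mm, about 30 g, yellow ring on top. Origin: centre of its underside; x along its length, z up. It starts flat on the rack's deck, front end 15 to 45 mm behind the open edge. Pressed with over 15 N onto rack or box it cracks. Readings are too coarse: touch down at 2 to 5 mm/s and feel; 4 to 9 N near its middle drags it along
- lid_front (a point): middle of the lid's front end (the end towards the rack's open edge), 70 mm from the lid's centre along its -x, at mid thickness. Near this end it may be pinched by its two long sides with about 20 N
- lid_back (a point): middle of the lid's other end, 70 mm from its centre along its +x, at mid thickness
- rack: blue wooden lid rack, fixed, 190 (x) x 87 (y) mm; origin: centre of its foot on the table, z up. Level deck 80 mm above the table. Two side rails along x, 8 mm wide, 71 mm apart, 8 mm higher than the deck, and a like stop at the back (+x) end: between them the lid's sides cannot be gripped. The front (-x) end is open, with free space before it down to the table
- rack_edge (a point): middle of the deck's open front edge at deck height, 95 mm from the rack's origin along its -x; axes as the rack's. Slide the lid along -x to overhang here; with 35 to 50 mm of overhang its sides are free to pinch; it tips off if its middle passes the edge
- gift_box: open wooden box, fixed, three small jars inside (tops 60 mm above the table). Origin: centre of its foot, x along its length. Side walls along x, 54 mm over their outsides, 66 mm high, carry the lid, which overhangs them 6 mm each side: room for fingers. End boards, 66 mm wide, 8 mm thick, 145 mm apart inside (2.5 mm play at each end of the lid), stand 72 mm high
- box_seat (a point): centre of the box's mouth, at the height of the side walls' top, 66 mm above the table: where the middle of the lid's underside must come to rest. Axes as the box's; the lid may lie either way round. Lower it the last millimetres at 2 to 5 mm/s and stop at the first 1 to 2 N
- jar_dark: loose jar of dark honey with a black cap, diameter 68, height 100 mm; origin: centre of its foot. Leave it alone
- jar_gold: loose jar of golden honey with a yellow cap, diameter 68, height 100 mm; origin: centre of its foot. Leave it alone
- dipper_pot: loose white pot, diameter 68, with three wooden honey dippers standing in it, 125 mm high in all; origin: centre of its foot. Leave it alone

How it is judged:
By the outcome, as a careful person would: the job done as asked, in the order asked, and still so for the second after the job is handed in, with the robot touching nothing.
It also fails if it takes over 72 s, if anything falls off the work surface, if the arm or the gripper's body presses on something with over 40 N, if the wrist force passes 120 N, or if a joint passes its speed limit or range.

## Working session

There is one attempt and no reset: what is moved stays moved. The work goes in short steps, each a Python script; the robot and the scene stay as the last script left them, time stands still between calls to the robot, and variables do not carry over. Pictures are saved under pics/ and viewed, about 8 in all and at most 12, crops included, and the job is handed in when it is done.

```bash
ls; mkdir -p pics
python3 - <<'E'
from plant import arm,claw,kin,optics
import cv2,numpy as np
for n in ["scene","top"]:
    im=optics.camera(n); cv2.imwrite(f"pics/{n}0.png",im[:,:,::-1]); c=optics.calibration(n); print(n,{k:np.round(v,4).tolist() for k,v in c.items()})
print(arm.get_ee_rot(),arm.get_wrist_force(),arm.get_time_s(),arm.get_opening())
c=optics.calibration("wrist");print(c)
E
```

```text
pics
scene {'fx': 419.765, 'fy': 419.765, 'cx': 323.0394, 'cy': 198.1497, 'k1': -0.0587, 'cam_to_world': [[0.4846, -0.6314, 0.6054, 1339.1999], [0.8745, 0.3653, -0.319, -355.6734], [-0.0197, 0.684, 0.7292, 943.1232], [0.0, 0.0, 0.0, 1.0]]}
top {'fx': 366.6868, 'fy': 366.6868, 'cx': 315.5201, 'cy': 203.1788, 'k1': -0.0873, 'cam_to_world': [[-0.0099, 0.9944, -0.1048, 522.6384], [-0.9995, -0.0128, -0.0277, -6.2439], [-0.0289, 0.1044, 0.9941, 1044.8371], [0.0, 0.0, 0.0, 1.0]]}
[ 0.11841094 -0.11867347  0.69756609 -0.69663262] [ 0.93651741 -1.00742092  0.3606274 ] 0.1 93.02427649453631
{'fx': 343.3472988617252, 'fy': 343.3472988617252, 'cx': 318.97034684893134, 'cy': 199.011705627431, 'k1': -0.030774599620689243, 'cam_to_world': array([[ 3.29844831e-01,  9.14894270e-01,  2.32746346e-01,
         3.02840489e+02],
       [-9.44033936e-01,  3.20060061e-01,  7.97589204e-02,
        -6.61894608e+02],
       [-1.52183064e-03, -2.46028517e-01,  9.69261396e-01,
         3.83442413e+02],
       [ 0.00000000e+00,  0.00000000e+00,  0.00000000e+00,
         1.00000000e+00]])}
```

View pics/top0.png

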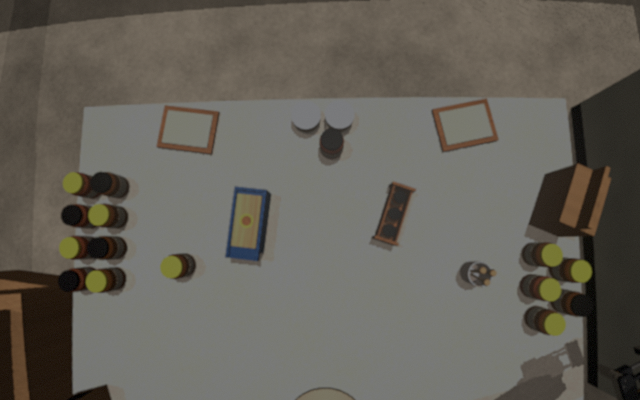

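View pics/scene0.png

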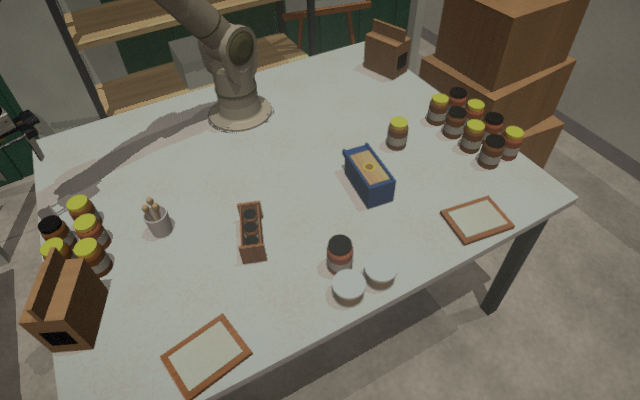

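The top view shows the rack at about (248,223) with the lid and its ring at (246,220). The box is at about (394,214), jar_gold at (178,266), jar_dark at (332,143) and the pot at (477,273). The scene view shows the same layout. Next I'll get rough positions and close wrist views.

```bash
cat > h.py <<'E'
from plant import arm,claw,kin,optics
import cv2,numpy as np
from scipy.spatial.transform import Rotation as R
def ray(c,uv):
    K=np.array([[c['fx'],0,c['cx']],[0,c['fy'],c['cy']],[0,0,1]])
    p=cv2.undistortPoints(np.array(uv,float).reshape(-1,1,2),K,np.array([c['k1'],0,0,0,0.]))[:,0]
    T=np.array(c['cam_to_world']); d=np.c_[p[:,0],-p[:,1],-np.ones(len(p))]@T[:3,:3].T
    return T[:3,3],d
def plane(c,uv,z):
    o,d=ray(c,uv); return o+d*((z-o[2])/d[:,2])[:,None]
def project(c,P):
    T=np.array(c['cam_to_world']); q=(np.atleast_2d(P)-T[:3,3])@T[:3,:3]
    s=np.c_[q[:,0]/-q[:,2],-q[:,1]/-q[:,2]]; s*=1+c['k1']*(s**2).sum(1,keepdims=True)
    return s*[c['fx'],c['fy']]+[c['cx'],c['cy']]
def quat(az):
    """tool down; jaw axis (tool z) at azimuth az in world"""
    y=np.array([0,0,-1.]); z=np.array([np.cos(az),np.sin(az),0]); x=np.cross(y,z)
    q=R.from_matrix(np.c_[x,y,z]).as_quat(); return q[[3,0,1,2]]
def snap(n,name):
    c=optics.calibration(n); im=optics.camera(n); cv2.imwrite(f"pics/{name}.png",im[:,:,::-1]); np.save(f"pics/{name}.npy",c,allow_pickle=True); return im,c
E
python3 - <<'E'
from h import *
c=optics.calibration("top")
im=cv2.imread("pics/top0.png"); hsv=cv2.cvtColor(im,cv2.COLOR_BGR2HSV)
m=cv2.inRange(hsv,(100,120,40),(125,255,255)); m[:,:200]=0;m[:,300:]=0
r=cv2.minAreaRect(cv2.findNonZero(m)); print(r, plane(c,cv2.boxPoints(r),88).round(1))
print("box",plane(c,[(404,183),(385,245),(394,214)],72).round(1))
print("jars",plane(c,[(172,267),(332,137)],100).round(1),plane(c,[(470,272)],60).round(1))
for az in [a for a in np.arange(-3.14,3.15,0.39)]:
    q=kin.inverse_kinematics([480,200,330],quat(az)); print(round(az,2),None if q is None else np.round(q,2))
T=c['cam_to_world']
w=optics.calibration("wrist")['cam_to_world']; Rt=R.from_quat(np.roll(arm.get_ee_rot(),-1)).as_matrix()
print("cam in tool",Rt.T@(w[:3,3]-arm.get_ee_pos()),(Rt.T@w[:3,:3]).round(3))
a=cv2.resize(im[175:275,215:285],None,fx=5,fy=5,interpolation=2); s=cv2.imread("pics/scene0.png")[135:215,330:405]
s=cv2.resize(s,(400,500),interpolation=2); cv2.imwrite("pics/crop1.png",cv2.convertScaleAbs(np.hstack([a,s]),alpha=1.5))
E
```

```text
((246.34686279296875, 224.95639038085938), (31.571453094482422, 66.02532196044922), 7.765166282653809) [[488.4 256.   88. ]
 [661.2 234.1  88. ]
 [648.6 150.1  88. ]
 [477.1 173.   88. ]]
box [[ 676.5 -216.9   72. ]
 [ 512.  -161.1   72. ]
 [ 593.6 -187.3   72. ]]
jars [[459.1 397.5 100. ]
 [797.8 -25.3 100. ]] [[ 436.5 -389.3   60. ]]
-3.14 [ 0.29  0.43 -1.09  1.92  0.44  1.06  2.15]
-2.75 [ 0.29  0.43 -1.09  1.92  0.44  1.06  2.54]
-2.36 [-1.19  0.35  0.94  1.99 -0.35  0.96 -2.44]
-1.97 [-0.93  0.28  0.55  1.98 -0.18  0.93 -2.25]
-1.58 [-0.06  0.3  -0.57  1.93  0.19  0.96 -2.3 ]
-1.19 [-0.02  0.31 -0.63  1.93  0.22  0.97 -1.94]
-0.8 [ 0.08  0.34 -0.77  1.93  0.28  0.99 -1.61]
-0.41 [ 0.12  0.35 -0.82  1.92  0.3   1.   -1.25]
-0.02 [ 0.16  0.37 -0.89  1.92  0.34  1.01 -0.9 ]
0.37 [ 0.23  0.4  -0.99  1.92  0.39  1.03 -0.56]
0.76 [ 0.29  0.43 -1.09  1.92  0.44  1.06 -0.23]
1.15 [ 0.34  0.47 -1.19  1.91  0.5   1.09  0.09]
1.54 [ 0.34  0.48 -1.21  1.91  0.51  1.1   0.47]
1.93 [ 0.29  0.43 -1.09  1.92  0.44  1.06  0.94]
2.32 [ 0.29  0.43 -1.09  1.92  0.44  1.06  1.33]
2.71 [ 0.29  0.43 -1.09  1.92  0.44  1.06  1.72]
3.1 [ 0.29  0.43 -1.09  1.92  0.44  1.06  2.11]
cam in tool [-6.70818316e+01 -1.40586995e+02  4.19997365e-03] [[ 0.001 -0.969 -0.246]
 [ 0.     0.246 -0.969]
 [ 1.     0.001  0.   ]]
```

View pics/crop1.png

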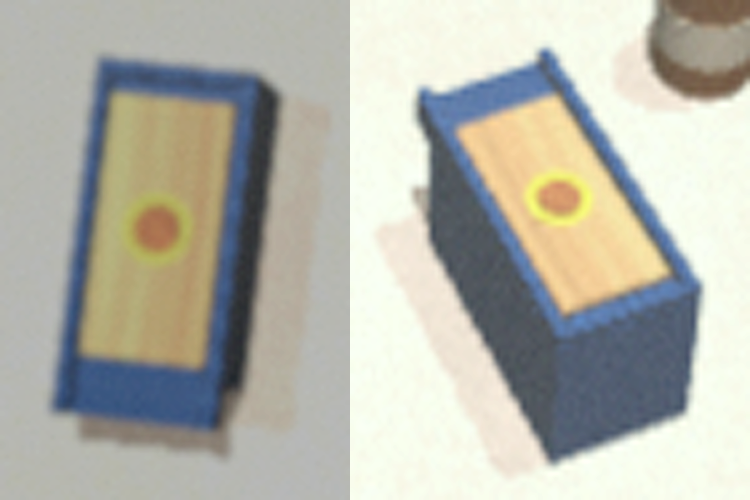

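The rack's open front faces the robot (−x). I'll check reachability, then take wrist views of the box and rack.

Run:
```python
from h import *
ry,by=-.126,-.327
for s in (1,-1):
    for n,p,y in [("boxlook",[594+s*63,-187-s*22,330],by),("racklook",[572+s*66,203-s*8,330],ry),("slide0",[585,200,65+25],ry),("grasp",[462,217,80],ry),("lift",[462,217,160],ry),("boxover",[545,-173,150],by),("place",[545,-173,62],by)]:
        q=kin.inverse_kinematics(p,quat(y+s*np.pi/2)); print(s,n,None if q is None else np.round(q,2))
```

```text
1 boxlook [ 0.65  0.56 -0.7   1.56  0.38  1.16  1.12]
1 racklook [ 0.18  0.59 -0.91  1.61  0.5   1.19  0.6 ]
1 slide0 [-0.04  0.74 -0.59  1.94  0.65  0.66  0.41]
1 grasp [-0.06  0.7  -0.72  2.19  0.9   0.58 -0.01]
1 lift [ 0.02  0.59 -0.83  2.13  0.68  0.71  0.18]
1 boxover [ 0.63  0.61 -0.62  2.01  0.55  0.69  0.9 ]
1 place [ 0.54  0.72 -0.5   2.06  0.69  0.52  0.78]
-1 boxlook [ 0.15  0.3   0.06  1.89 -0.02  0.95 -1.67]
-1 racklook [-0.11  0.33 -0.51  1.88  0.19  0.98 -2.41]
-1 slide0 [-0.5   0.67  0.13  1.97 -0.16  0.51 -1.96]
-1 grasp [-0.65  0.62  0.15  2.22 -0.27  0.32 -1.97]
-1 lift [-0.53  0.47 -0.03  2.16  0.03  0.51 -2.27]
-1 boxover [ 0.12  0.54  0.13  2.04 -0.12  0.56 -1.56]
-1 place [ 0.13  0.68  0.11  2.09 -0.19  0.38 -1.5 ]
```

Run:
```python
from h import *
ry,by=-.126,-.327
arm.goto([594-63,-187+22,330],quat(by-np.pi/2)); arm.wait(.2); a,_=snap("wrist","wbox")
arm.goto([572-66,203+8,330],quat(ry-np.pi/2)); arm.wait(.2); b,_=snap("wrist","wrack")
print(arm.get_time_s(),arm.get_wrist_force())
cv2.imwrite("pics/wb.png",np.hstack([a[:,140:520],b[:,120:520]])[:,:,::-1])
```

```text
4.1667 [ 0.91002692  0.10036364 -0.47725736]
```

View pics/wb.png

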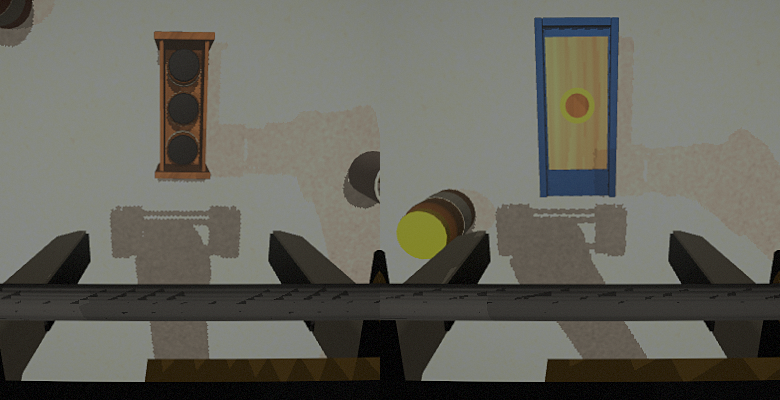

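The box spans crop rows 32–178 at about x=184 (+140). The rack spans rows 17–196 and the lid rows 37–170 at about x=577, with the front at the bottom. I'll extract the rectangles.

Run:
```python
from h import *
def rect(name,lo,hi,z,roi,label):
    im=cv2.imread(f"pics/{name}.png"); c=np.load(f"pics/{name}.npy",allow_pickle=True).item()
    m=cv2.inRange(cv2.cvtColor(im,cv2.COLOR_BGR2HSV),lo,hi); k=np.zeros_like(m); k[roi]=m[roi]
    k=cv2.morphologyEx(k,cv2.MORPH_OPEN,np.ones((2,2)))
    cs,_=cv2.findContours(k,cv2.RETR_EXTERNAL,cv2.CHAIN_APPROX_NONE); ct=max(cs,key=cv2.contourArea)
    P=plane(c,ct[:,0]+0.0,z)[:,:2].astype(np.float32); r=cv2.minAreaRect(P); b=cv2.boxPoints(r)
    ctr=np.array(r[0]); w,h=r[1]; e=b[1]-b[0]; f=b[2]-b[1]; L=e if np.hypot(*e)>np.hypot(*f) else f
    L=L*np.sign(L[0]); print(label,ctr.round(1),"size",np.round(r[1],1),"yaw",round(float(np.arctan2(L[1],L[0])),4))
    return k
t=(slice(0,200),slice(270,380))
a=rect("wbox",(3,90,40),(22,255,255),72,t,"box")
b=rect("wrack",(95,100,40),(130,255,255),88,(slice(0,205),slice(270,380)),"rack")
d=rect("wrack",(8,40,90),(35,255,255),84,(slice(0,205),slice(270,380)),"lid")
y=rect("wrack",(26,150,120),(32,255,255),84,(slice(0,205),slice(270,380)),"ring")
cv2.imwrite("pics/m.png",np.hstack([x[:200,270:380] for x in (a,b,d,y)]))
```

```text
box [ 591.2 -192.9] size [ 63.7 151.3] yaw -0.3448
rack [572.4 202.5] size [ 86.  187.9] yaw -0.125
lid [579.  201.5] size [ 66.2 139.7] yaw -0.1201
ring [565.1 196.2] size [ 4.8 11.2] yaw -1.2435
```

View pics/m.png

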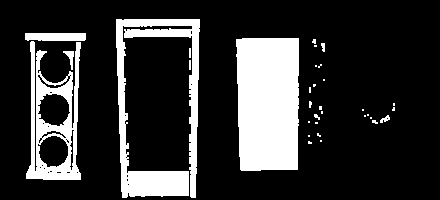

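Run:
```python
from h import *
im=cv2.imread("pics/wbox.png"); c=np.load("pics/wbox.npy",allow_pickle=True).item()
m=cv2.inRange(cv2.cvtColor(im,cv2.COLOR_BGR2HSV),(3,90,40),(22,255,255)); m[200:]=0;m[:,:270]=0;m[:,380:]=0
m=cv2.morphologyEx(m,cv2.MORPH_OPEN,np.ones((2,2)))
n=cv2.findNonZero(m)[:,0]; print(n.min(0),n.max(0))
P=plane(c,n,72)[:,:2].astype(np.float32); r=cv2.minAreaRect(P); print(r, cv2.boxPoints(r).round(1))
cv2.imwrite("pics/bc.png",cv2.convertScaleAbs(cv2.resize(im[20:190,280:370],None,fx=3.5,fy=3.5,interpolation=cv2.INTER_CUBIC),alpha=1.6))
```

```text
[295  33] [355 179]
((595.3922119140625, -194.20803833007812), (64.64253234863281, 159.91921997070312), 70.69380950927734) [[ 509.2 -198.3]
 [ 660.2 -251.1]
 [ 681.5 -190.1]
 [ 530.6 -137.3]]
```

View pics/bc.png

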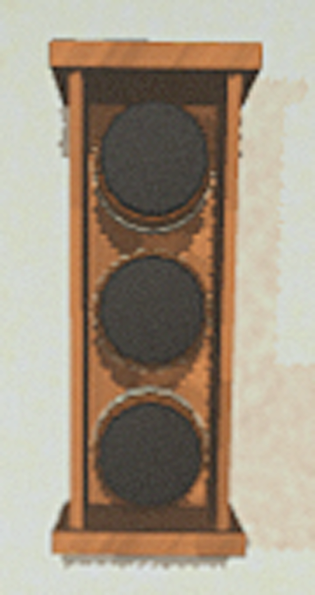

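The box is at about (595.4, −194.2), yaw −0.336, and the size matches. The lid's front end is about 32 mm behind the rack edge, so I'll slide it about 76 mm. First comes the guarded touch-down and slide.

```bash
cat >> h.py <<'E'
def fz(n=4):
    v=[]
    for _ in range(n): v.append(arm.get_wrist_force()); arm.wait(.01)
    return np.mean(v,0)
E
cat > slide.py <<'E'
from h import *
yaw=-.125; ax=np.array([np.cos(yaw),np.sin(yaw)])
p0=np.array([579,201.5])+6*ax; q=quat(yaw-np.pi/2)
claw.command_gripper(0,20)
arm.goto([*p0,130],q); arm.line_to([*p0,113],80); arm.wait(.3)
f0=fz(10); print("tare",f0.round(2),arm.get_time_s(),arm.get_opening())
z=113.; F=0
while z>104.5:
    z-=.25; arm.line_to([*p0,z],4); F=(fz()-f0)[2]
    if F>1: print(round(z,2),round(F,2))
    if F>5: break
print("touch",z,F,arm.get_ee_pos().round(2),arm.get_time_s())
if F<4: raise SystemExit("no contact")
s=0; log=[]
while s<76:
    s+=2; 
    z+=np.clip((F-6)*.04,-.15,.2)
    arm.line_to([*(p0-s*ax),z],25)
    F=(fz(2)-f0)
    log.append((s,round(z,2),*F.round(1))); F=F[2]
    if F>11: z+=.3; 
    if F<1.5 and s>6: print("lost"); break
print(log[::3],log[-1]); 
x=arm.get_ee_pos(); arm.line_to([x[0],x[1],z+8],20); 
print(arm.get_time_s())
snap("top","top1");
E
python3 slide.py
```

```text
tare [ 0.03 -0.2  -0.1 ] 7.2333 0.2574512969663556
109.25 3.07
109.0 6.04
touch 109.0 6.041331379371318 [584.99 200.73 109.38] 11.7667
[(2, np.float64(109.0), np.float64(0.9), np.float64(-0.5), np.float64(5.8)), (8, np.float64(108.98), np.float64(3.0), np.float64(-0.1), np.float64(6.0)), (14, np.float64(108.97), np.float64(2.0), np.float64(-0.2), np.float64(6.3)), (20, np.float64(109.01), np.float64(2.8), np.float64(0.2), np.float64(6.2)), (26, np.float64(109.06), np.float64(2.8), np.float64(-0.5), np.float64(5.3)), (32, np.float64(109.06), np.float64(2.7), np.float64(-0.5), np.float64(5.9)), (38, np.float64(109.09), np.float64(3.0), np.float64(-0.3), np.float64(5.7)), (44, np.float64(109.09), np.float64(2.8), np.float64(-0.0), np.float64(6.6)), (50, np.float64(109.14), np.float64(2.1), np.float64(0.2), np.float64(6.6)), (56, np.float64(109.19), np.float64(2.8), np.float64(-0.0), np.float64(5.9)), (62, np.float64(109.19), np.float64(2.6), np.float64(-0.0), np.float64(6.1)), (68, np.float64(109.2), np.float64(3.5), np.float64(0.0), np.float64(6.7)), (74, np.float64(109.21), np.float64(3.0), np.float64(-0.3), np.float64(6.9))] (76, np.float64(109.25), np.float64(2.5), np.float64(-0.1), np.float64(6.1))
22.45
```

Run:
```python
from h import *
yaw=-.125; ax=np.array([np.cos(yaw),np.sin(yaw)])
p=np.array([579,201.5])-(76+62)*ax
x=arm.get_ee_pos(); arm.line_to([x[0],x[1],150],150)
claw.command_gripper(93)
arm.goto([*p,250],quat(yaw-np.pi/2)); arm.wait(.2); im,c=snap("wrist","w2")
hsv=cv2.cvtColor(im,cv2.COLOR_RGB2HSV); 
for lo,hi,z,l in [((8,40,90),(35,255,255),84,"lid"),((95,100,40),(130,255,255),88,"rack")]:
    m=cv2.inRange(hsv,lo,hi); m[230:]=0;m[:,:250]=0;m[:,400:]=0; m=cv2.morphologyEx(m,cv2.MORPH_OPEN,np.ones((3,3)))
    cs,_=cv2.findContours(m,0,1); ct=max(cs,key=cv2.contourArea); 
    r=cv2.minAreaRect(plane(c,ct[:,0],z)[:,:2].astype(np.float32)); print(l,r,cv2.boxPoints(r).round(1).tolist())
print(arm.get_time_s()); cv2.imwrite("pics/w2c.png",im[:,160:480,::-1])
```

```text
lid ((504.51300048828125, 212.2882537841797), (71.962158203125, 140.40316772460938), 82.74491119384766) [[430.29998779296875, 185.5], [569.5999755859375, 167.6999969482422], [578.7000122070312, 239.10000610351562], [439.3999938964844, 256.79998779296875]]
rack ((583.93505859375, 201.86456298828125), (68.78313446044922, 23.02834129333496), 82.76126098632812) [[568.2000122070312, 169.1999969482422], [591.0, 166.3000030517578], [599.7000122070312, 234.5], [576.7999877929688, 237.39999389648438]]
25.1417
```

View pics/w2c.png

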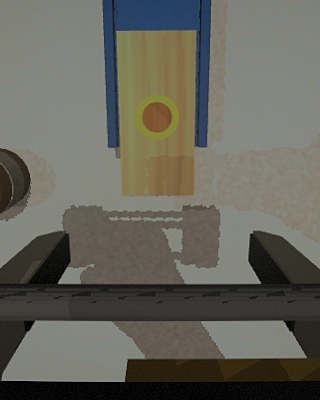

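The lid now overhangs with about 43 mm free. The rectangle was widened by shadow pixels, so I'll take the lateral centre from the ring at about (317,117), then pinch and lift.

Run:
```python
from h import *
c=np.load("pics/w2.npy",allow_pickle=True).item()
ring=plane(c,[(317,117)],84)[0,:2]; yaw=-.125; ax=np.array([np.cos(yaw),np.sin(yaw)])
front=plane(c,[(281.5,195),(354.5,195)],84)[:,:2]; edges=plane(c,[(277,80),(356,80)],84)[:,:2]; print(ring,front,edges)
g=front.mean(0)+20*ax; print("grasp",g)
arm.goto([*g,150],quat(yaw-np.pi/2)); arm.line_to([*g,87.5],70); arm.wait(.15); f0=fz(6)
claw.command_gripper(60,20); arm.wait(.2); print("open",arm.get_opening(),(fz(6)-f0).round(2))
arm.line_to([*g,92],10); print((fz(6)-f0).round(2))
arm.line_to([*g,175],80); arm.wait(.3); im,c=snap("wrist","w3")
print(arm.get_opening(),arm.get_time_s(),(fz(6)-f0).round(2)); cv2.imwrite("pics/w3c.png",im[:,160:480,::-1])
```

```text
[504.73794742 211.70256405] [[439.85511866 252.80080031]
 [431.41367029 186.50940809]] [[539.38116772 241.38771875]
 [530.94764361 175.05332782]]
grasp [455.47834782 217.16160953]
open 65.86204280627365 [-0.26 -0.33 -0.25]
[ 0.   -0.04 -0.15]
65.63311998600166 29.8667 [ 0.08  0.2  -0.5 ]
```

View pics/w3c.png

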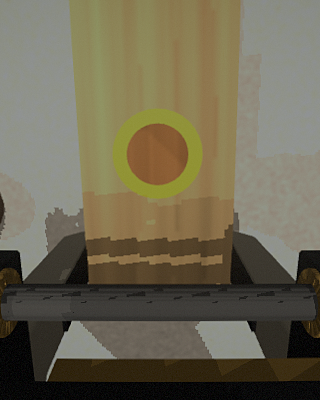

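The lid is held, with the ring at about (317,153) and the edges tapering symmetrically. I'll measure its pose in the gripper (offset, pitch, yaw) from this frame.

Run:
```python
from h import *
im=cv2.imread("pics/w3.png"); c=np.load("pics/w3.npy",allow_pickle=True).item(); hsv=cv2.cvtColor(im,cv2.COLOR_BGR2HSV)
m=cv2.inRange(hsv,(8,60,60),(35,255,255)); yaw=-.125; ax=np.array([np.cos(yaw),np.sin(yaw)]); ay=np.array([-ax[1],ax[0]])
g=np.array([455.48,217.16]); print(arm.get_ee_pos())
for r in (5,40,80,120,180):
    xs=np.flatnonzero(m[r-2:r+3,200:420].mean(0)>128)+200; 
    P=plane(c,[(xs.min()-.5,r),(xs.max()+.5,r)],171.5)[:,:2]-g; print(r,xs.min(),xs.max(),"along",(P@ax).round(1),"lat",(P@ay).round(1),"w",round(np.hypot(*(P[0]-P[1])),1))
k=cv2.inRange(hsv,(26,150,100),(34,255,255)); k[260:]=0; k=cv2.morphologyEx(k,cv2.MORPH_OPEN,np.ones((3,3)))
ct=max(cv2.findContours(k,0,1)[0],key=cv2.contourArea); e=cv2.fitEllipse(cv2.convexHull(ct)); print(e)
P=plane(c,[e[0]],171.5)[0,:2]-g; print("ring along/lat",P@ax,P@ay)
by=-.336
for p,z in (([595.4,-194.2],150),): 
    for zz in (180,110,72): print(np.round(kin.inverse_kinematics([595.4-50*np.cos(by),-194.2-50*np.sin(by),zz],quat(by-np.pi/2)),2))
```

```text
[455.42571251 217.15485659 174.85086412]
5 229 400 along [107. 107.] lat [ 34.2 -31.5] w 65.7
40 232 399 along [94.5 94.5] lat [ 33.7 -31.7] w 65.4
80 234 397 along [79.6 79.6] lat [ 33.8 -31.7] w 65.5
120 237 396 along [64.  63.9] lat [ 33.4 -32.1] w 65.5
180 241 394 along [39.  38.9] lat [ 33.2 -32.6] w 65.7
((317.1405334472656, 153.18748474121094), (88.98514556884766, 89.08306884765625), 36.02876281738281)
ring along/lat 50.34290764144278 0.43405511530632523
[ 0.25  0.5  -0.06  2.    0.05  0.64 -1.74]
[ 0.25  0.6  -0.05  2.05  0.07  0.49 -1.76]
[ 0.25  0.66 -0.05  2.07  0.08  0.41 -1.77]
```

The lid is level in the grip, with its centre 50.3 mm ahead and 0.4 mm to the side. Measured lid yaw is about +0.014 relative to the tool. I'll refine the box yaw and centre from the top corners in the box crop, with the same camera so the biases cancel.

Run:
```python
from h import *
im=cv2.imread("pics/wbox.png"); c=np.load("pics/wbox.npy",allow_pickle=True).item()
h=cv2.cvtColor(im,cv2.COLOR_BGR2HSV)
m=(cv2.inRange(h,(3,90,40),(22,255,255))>0)
# end boards' outer corners: x extents on rows of each board; row extents near the middle
def ext(rows): xs=np.flatnonzero(m[rows,270:380].mean(0)>.5)+270; return xs.min()-.5,xs.max()+.5
for lab,rs in (("far",slice(34,38)),("near",slice(174,177))): print(lab,ext(rs))
ys=np.flatnonzero(m[20:195,300:345].mean(1)>.5)+20; print(ys)
top,bot=ys.min()-.5,ys.max()+.5
a=plane(c,[((sum(ext(slice(34,38)))/2),36)],72)[0]; b=plane(c,[((sum(ext(slice(174,177)))/2),175.5)],72)[0]; d=(a-b)[:2]; print("yaw boards",np.arctan2(d[1],d[0]),a,b)
# side walls' outer edges at z=66
pts=[]
for r in range(60,160,5):
    xs=np.flatnonzero(m[r-2:r+3,270:380].mean(0)>.5)+270; P=plane(c,[(xs.min()-.5,r),(xs.max()+.5,r)],66)[:,:2]; pts.append([*P.mean(0),np.hypot(*(P[0]-P[1]))])
pts=np.array(pts); v=cv2.fitLine(pts[:,:2].astype(np.float32),cv2.DIST_HUBER,0,.01,.01)[:,0]; print("walls yaw",np.arctan2(v[1],v[0]),"pt",v[2:],"w",pts[:,2].round(1))
e=plane(c,[(325,top),(325,bot)],72)[:,:2]; print("ends",e,np.hypot(*(e[0]-e[1])),e.mean(0))
```

```text
far (np.float64(293.5), np.float64(354.5))
near (np.float64(294.5), np.float64(349.5))
[ 32  33  34  35  36  37  38  39  50  51  52  80  81  82  83  84  85  86
  87  88  89  90  91  92  93  94  95  96 120 121 122 123 124 125 126 127
 128 129 130 131 132 133 134 135 136 137 162 163 164 165 166 167 168 169
 170 171 172 173 174 175 176 177 178]
yaw boards -0.34073743039623894 [ 668.07348615 -218.48747577   72.        ] [ 524.52520481 -167.59002107   72.        ]
walls yaw -0.34047133 pt [ 607.18097 -196.95248] w [53.2 53.3 53.5 53.6 53.8 54.  53.  53.2 53.4 53.5 53.7 53.9 54.1 53.1
 53.3 53.4 53.6 53.8 54.  53. ]
ends [[ 671.99606991 -220.94322271]
 [ 519.98315837 -169.78819017]] 160.38940934328403 [ 595.98961414 -195.36570644]
```

```bash
cat > low.py <<'E'
from h import *
def lower(x,y,z,stop,thr=1.5):
    f0=fz(8); F=f0*0
    while z>stop:
        z-=.3; arm.line_to([x,y,z],4); F=fz(3)-f0
        if F[2]>thr or np.hypot(*F[:2])>3:
            F=fz(6)-f0
            if F[2]>thr*.8 or np.hypot(*F[:2])>2.5: break
    print("stop z",round(z,2),"F",F.round(2),arm.get_ee_pos().round(2),arm.get_time_s()); return z,F
E
python3 - <<'E'
from low import *
x,y,t=549.4,-176.2,-.354
q=quat(t-np.pi/2)
arm.line_to([x,y,175],220,rotation=q); arm.line_to([x,y,110],90); arm.wait(.1)
snap("wrist","w4"); snap("scene","s4"); print(arm.get_opening(),arm.get_time_s(),arm.get_ee_pos())
arm.line_to([x,y,82],25); arm.wait(.2)
z,F=lower(x,y,82,72.0)
im,_=snap("wrist","w5"); s,_=snap("scene","s5"); print(arm.get_opening())
a=cv2.resize(s[180:280,200:300],(400,400),interpolation=cv2.INTER_CUBIC); cv2.imwrite("pics/c5.png",np.hstack([a,im[:,160:480]])[:,:,::-1])
E
```

```text
65.60352356227116 32.9833 [ 549.67491087 -176.28344315  110.58332061]
stop z 73.3 F [-0.72  0.34  4.77] [ 549.41 -176.24   73.51] 42.5417
65.27683657167115
```

View pics/c5.png

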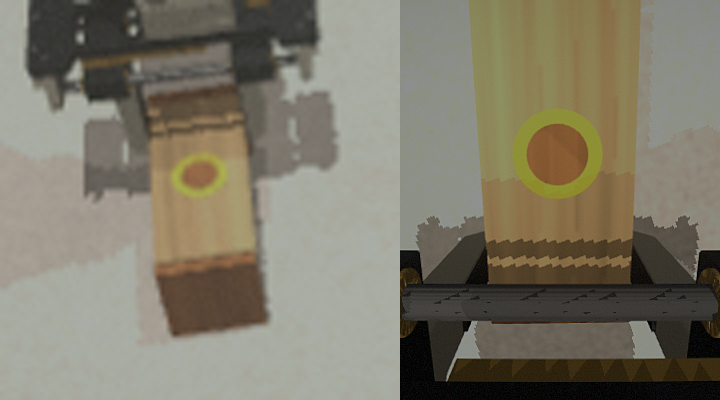

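Contact came at the expected seat height (TCP 73.5), and the lid end lies inside the far board. I'll ease off, release, retreat and check from above.

Run:
```python
from h import *
x,y,t=549.4,-176.2,-.354
arm.line_to([x,y,73.5],4); claw.command_gripper(84); arm.wait(.2)
arm.line_to([x,y,130],80); 
u=np.array([np.cos(-.327),np.sin(-.327)]); p=np.array([596.7,-193.2])-67*u
arm.goto([*p,330],quat(-.327-np.pi/2)); arm.wait(.2); im,c=snap("wrist","w6"); s,_=snap("scene","s6")
h=cv2.cvtColor(im,cv2.COLOR_RGB2HSV)
k=cv2.inRange(h,(26,130,100),(34,255,255)); k[200:]=0; k[:,:270]=0;k[:,380:]=0
e=cv2.fitEllipse(cv2.convexHull(cv2.findNonZero(k))); print(e, plane(c,[e[0]],70)[0])
print(arm.get_time_s(),arm.get_wrist_force())
a=cv2.resize(s[180:280,200:300],(400,400),interpolation=cv2.INTER_CUBIC); b=cv2.resize(im[20:190,270:380],(388,600),interpolation=cv2.INTER_CUBIC)[:600]
a=cv2.copyMakeBorder(a,0,200,0,0,0); cv2.imwrite("pics/c6.png",cv2.convertScaleAbs(np.hstack([a,b])[:,:,::-1],alpha=1.4))
```

```text
((318.6894836425781, 111.30799102783203), (32.96818161010742, 33.96884536743164), 174.3249969482422) [ 596.45513847 -193.24412532   70.        ]
45.6167 [0.22795928 0.37350346 0.25451608]
```

View pics/c6.png

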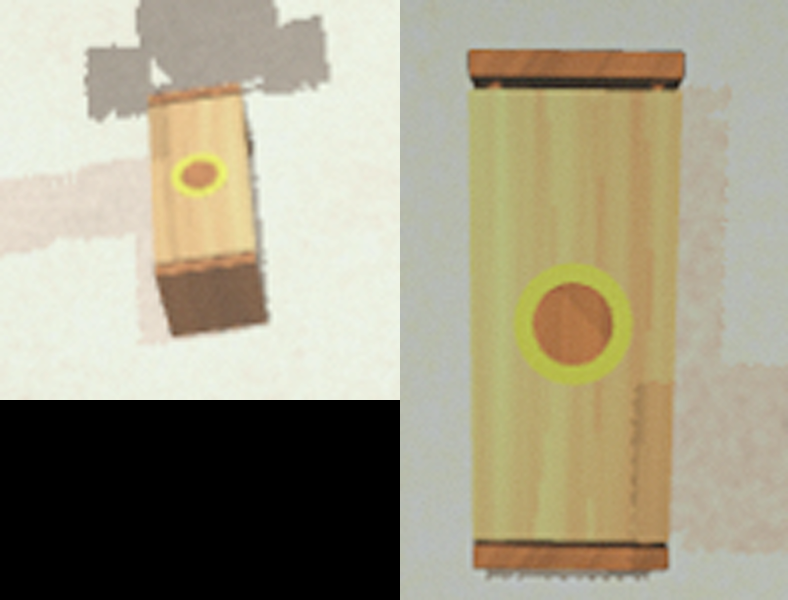

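The lid lies between both end boards with a gap at each end. Its sides are flush with the boards, and the ring is within 0.3 mm of the box centre.

```bash
python3 -c "
from plant import arm
print(arm.hand_in(),arm.get_time_s())"
```

```text
the job is handed in; nothing more can be done
the job is handed in; nothing more can be done
```

The lid is on the gift box, and I handed the job in at about 46 s of the 72 s allowed.

- **Slide:** I slid the lid 76 mm with about 6 N of finger pressure, leaving about 43 mm overhanging the rack's front edge.
- **Lift:** I pinched the overhanging end by its sides at 20 N and lifted it. It stayed level in the grip.
- **Placing:** I lowered it at about 4 mm/s or less until I felt the box, then eased off and released. Contact came at the expected seat height. The force reached about 4.8 N, above the 1 to 2 N you asked for but well under the 15 N cracking limit.

**Last checks:** In the last wrist view the ring was about 0.3 mm from the measured box centre. There was a gap at both end boards, and the sides were level with the boards. In the last scene view the lid looked flat, and the gripper was clear and touching nothing. I did not measure the jars and the dipper pot again afterwards, but the arm did not go near them.

No check failed. In the wrist camera the lid's angle read about 0.014 rad off the tool's. I allowed for that when placing it.

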